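# Turn the desk organiser until the ink bottle is at the front

## Robot

A 6-joint arm with a two-finger parallel gripper is mounted at the origin on the work surface; the furniture and walls round the work are solid. World frame = base frame: x ahead of the robot, y to its left, z up, the work surface at z = 0. Lengths are in mm, angles in rad, forces in N, time in s.
With the tool pointing down it reaches from about 350 to 975 mm from the base axis. Payload 7.1 kg.
Tool frame: the origin (TCP) lies midway between the tips of the shut fingers; the grasp point (between the pads) lies 19 mm behind it (ctrl.tcp_to_grasp is the distance from the TCP to the grasp point, in mm); z points along the fingers, y is the line along which they close (so a half turn about z gives the same grasp; the last joint's range is limited). The gripper opens to 88 mm and grips with 3 to 60 N. Pads are 20 mm wide; open, the fingers measure 115 mm over their backs; the gripper's body (75 mm by 178 mm) begins 61 mm behind the grasp point.
Start: joints at [1.314, 0.423, 1.63, -0, 1.089, -0.019], TCP at [147.197, 607.402, 183.075] pointing down, gripper open.
Joint ranges: [-3, 3], [-0.9, 2.11], [0.09, 2.58], [-1.31, 4.45], [0.11, 2.69], [-2.54, 2.54]. Speed limits (rad/s): [2.39, 2.39, 3.01, 3.14, 3.14, 3.14].

## Interface

Orientations are given as a rotation vector (axis times angle).
In Python, from workcell import get_obs, cams, ticket, boxes_of, ctrl gives the robot as it stands.
- The arm moves only by the shell command python3 -m creep 'ROWS' [OPENING]. ROWS is JSON, one flat list of numbers, 4 for each row, row after row: the shift along the world's x, y, z in m, then the turn about the world's z in rad. In form: [tx, ty, tz, spin, tx, ty, tz, spin, ...]. A call has 1 to 10 rows; each row is the pose to reach, as a shift and turn from the pose commanded when the call began; what a row does not reach only later rows make up. A row lasts 1/12 s, in which the tool goes at most 41.7 mm and 7.16 degrees, less where a joint would pass 70% of its speed; a pose out of reach is approached as far as the arm can. A call with a gripper value outside its range is refused whole. OPENING is the opening, from 0 (shut) to 1 (fully open), set as the call begins (- or left out, the last holds). The fingers move at their own pace and stop on an object; the grip force is fixed at half the most. Time passes only in rows, so rows that repeat a pose let the fingers close. It gives the time, the measured TCP pose, the force, the opening and the grip force at its end, in the units of the state.
- get_obs(): the state, without advancing time (a new reading comes with each control period).
- cams.get_image(name): name is "side" or "top"; returns (picture, depth): 384x512x3 uint8, red, green, blue; 384x512 float32, mm along the optical axis (not along the pixel's ray), 0 where there is no reading.
- cams.get_calibration(name): a dict with "mtx" (3x3 intrinsics, pixels), "D" ([k1, k2, p1, p2, k3] as OpenCV has them; the pictures are not rectified), "R" (3x3) and "t" (3): a world point X has camera coordinates R X + t. Camera axes: x right, y down, z forward; pixel columns grow to the right and rows downward; lengths in mm; the calibration is good to about 2 mm. A picture is of the moment at which its call begins. get_calibration takes no time and is no camera call.
- ticket.close_job(): hands the job in; it is judged then, once.
Trained networks look in the newest picture that a camera, given by its name, has taken for a name from the list of things; names that differ only in an ending like _2 or _b are one class to them, and where a whole thing is asked for, a point or a joint stands for the part that bears it (a point fixed in the world has none). Each returns a list of dicts, best first, with "score" (0 to 1); they miss things now and then, are a little off and sometimes report something else, mostly with a low value. They report only what shows in the picture. A call takes as long as a camera call. They do not tell look-alikes from the thing itself.
- boxes_of(camera, target): "centre" ([column, row] in pixels, amid what is visible of it).
The state is a dict: "t": time; "qpos": joint angles; "qvel": joint speeds; "joint_torque": joint torques, N m; "ee_pos": TCP position; "orientation": TCP orientation; "ft_force": force on the tool from outside, world axes, zero at the start; "moment": the same for the moment, N m; "width": finger opening in mm; "grasp_force": force on a finger pad.
Only numpy, scipy, OpenCV 4.12 (cv2) and the standard library are available. Lean on these libraries where they do the work, as an engineer would, in place of code of your own. Each camera call takes 0.05 s, during which the arm holds its last target. There are 200 camera calls.

## Task

Push the round desk organiser by its rim with the fingertips, gently and without gripping it, until the compartment with the ink bottle is at the front, centred on the flat metal pointer that sticks out of the organiser's foot; then leave it standing there. Do not touch or lift the things in the organiser, and leave the mug, calculator and highlighter on the desk where they are.

Things in the scene. Friction and masses are not known exactly. Their poses are not given: they have to be found in the camera images.
- base: Fixed foot of the organiser: a dark metal disc 170 mm across, hidden under the turning tray. Origin on the desk, on the turning axis, z up. Its own -x axis is the front: there its flat pointer runs out along the desk, roughly towards the robot.
- pointer (a point): Front end of the pointer, a flat aluminium strip on the desk (14 mm wide, 4 mm thick, diamond-shaped end), 165 mm from the turning axis. Only the part beyond the tray is seen.
- tray (a joint): Turning angle of the tray about the vertical axis through the foot's origin, in rad, 0 at the start, growing anticlockwise seen from above; it turns without limit either way. Light friction (about 0.07 N m, under 1 N at a tab) stops it at once when no longer pushed; it does not spring back.
- hub (a point): Top centre of the steel post (18 mm across) in the middle of the tray, on the axis, 60 mm above the desk. Tray: light wood, round, 220 mm across without its tabs, rim 5 mm thick and 14 to 34 mm above the desk, inner floor 20 mm above the desk. Two crossed dividers, 4 mm thick, 52 mm above the desk at the top, make four equal quarter-round compartments.
- tab (a point): Outer end of the top edge of one of eight equal tabs round the rim, 45 degrees apart (every divider end points at one), 138 mm from the axis, 40 mm above the desk. Tabs stick out level from the rim, 28 mm long, 14 mm wide, rounded, from 16 to 40 mm above the desk: a fingertip let down outside the rim between two tabs can push one round.
- ink_bottle: Square dark blue glass ink bottle with a black cap, 47x46x58 mm, loose in one of the compartments, about 64 mm from the axis. Origin at the centre of its underside. It rides round with the tray.
- stamp: Wooden rubber stamp with a knob handle, 25x48x67 mm, loose in another compartment. Origin at the centre of its underside.
- tin: Round brown clip tin, 63 mm across, 24 mm high, loose in another compartment. Origin at the centre of its underside.
- clip: Black binder clip with wire handles up, 32x20x34 mm, loose in another compartment. Origin at the centre of its underside.
- mug_1: White mug, 79x114x89 mm, loose on the desk to the right of the organiser; a bystander. Origin underneath it.
- calculator: Calculator, 125x74x13 mm, lying on the desk to the near right of the organiser; a bystander. Origin at the centre of its underside.
- highlighter: Yellow highlighter, 14x118x12 mm, lying on the desk between robot and organiser; a bystander. Origin at the centre of its underside.
Mind the look-alikes: they are no part of the job. Of the things like the clip, leave any that is pink or turquoise; of the rest the smaller one is meant.

How it is judged:
By the outcome, as a careful person would: the job done as asked, in the order asked, and still so for the second after the job is handed in, with the robot touching nothing.
It also fails if it takes over 48 s, if anything falls off the work surface, if the arm or the gripper's body presses on something with over 40 N, if the wrist force passes 120 N, or if a joint passes its speed limit or range.

## Working session

There is one attempt and no reset: what is moved stays moved. The work goes in short steps, Python scripts to look and compute and a shell command to move; the robot and the scene stay as the last step left them, time stands still between calls to the robot, and variables do not carry over. Pictures are saved under pics/ and viewed, at most 10 in all, crops included, and the job is handed in when it is done.

```bash
mkdir -p pics; cat > h.py <<'E'
import numpy as np,cv2
from workcell import get_obs,cams,ticket,boxes_of,ctrl
def ray(n,px):
    c=cams.get_calibration(n);K=np.array(c["mtx"],float);R=np.array(c["R"]);t=np.array(c["t"])
    u=cv2.undistortPoints(np.array([[px]],float),K,np.array(c["D"],float))[0,0]
    return -R.T@t, R.T@np.array([u[0],u[1],1.])
def atz(n,px,z):
    o,d=ray(n,px);return o+d*(z-o[2])/d[2]
def dep(n,px,D):
    o,d=ray(n,px);r,c=int(round(px[1])),int(round(px[0]))
    return o+d*float(np.median(D[max(r-1,0):r+2,max(c-1,0):c+2]))
def proj(n,X):
    c=cams.get_calibration(n)
    return cv2.projectPoints(np.array(X,float).reshape(-1,3),cv2.Rodrigues(np.array(c["R"],float))[0],np.array(c["t"],float),np.array(c["mtx"],float),np.array(c["D"],float))[0][:,0]
E
python3 - <<'E'
from h import *
for n in("top","side"):
    im,D=cams.get_image(n)
    cv2.imwrite(f"pics/{n}0.png",im[:,:,::-1]);np.save(f"{n}D.npy",D)
    for k in["hub","pointer","tab","base","ink_bottle","stamp","tin","clip","mug_1","calculator","highlighter"]:
        for b in boxes_of(n,k)[:9 if k=="tab" else 3]: print(n,k,round(b["score"],2),np.round(b["centre"],1),np.round(dep(n,b["centre"],D)))
print(get_obs())
E
```

```text
top hub 0.58 [231.5 183.2] [560. -56.  21.]
top pointer 0.49 [243.1 237.6] [434. -82.   5.]
top pointer 0.47 [229.5 183.9] [558. -52.  23.]
top tab 0.71 [230.6 182. ] [562. -54.  21.]
top base 0.74 [242.6 241.4] [425. -81.   4.]
top base 0.64 [205.4 162. ] [606.   1.  44.]
top ink_bottle 0.62 [246.5 156.9] [614. -95.  79.]
top tin 0.69 [204.  164.3] [601.   4.  44.]
top clip 0.54 [323.5 146. ] [ 647. -270.   11.]
top clip 0.53 [315.3 194.4] [ 534. -250.    9.]
top clip 0.53 [294.7 268.1] [ 363. -202.    5.]
top mug_1 0.95 [373.4 204.5] [ 510. -379.   35.]
top calculator 0.9 [347.3 251.3] [ 403. -323.   11.]
top calculator 0.47 [247.9 157. ] [614. -98.  78.]
top highlighter 0.61 [191.8 264.5] [372.  36.  11.]
side hub 0.48 [330.4 204.7] [605.   3.  43.]
side pointer 0.57 [270.7 168.5] [428. -82.   3.]
side tab 0.84 [298.9 205.1] [571. -65.  27.]
side base 0.43 [268.6 168.9] [427. -88.   3.]
side ink_bottle 0.72 [298.4 221.4] [627. -98.  68.]
side stamp 0.46 [309.  176.6] [526. -22.  71.]
side tin 0.6 [333.4 204.8] [608.  10.  43.]
side clip 0.67 [233.7 262.6] [ 647. -269.   11.]
side 
[... 297 characters left out ...]
 9.]
{'t': 1.2, 'qpos': array([ 1.31397800e+00,  4.23087393e-01,  1.62992264e+00,  2.63711751e-06,
        1.08860820e+00, -1.90170658e-02]), 'qvel': array([ 8.89230688e-04, -6.96357421e-04, -9.17280511e-04, -1.56738044e-05,
        2.06275981e-03, -2.33156279e-05]), 'joint_torque': array([-3.04936666e-04, -5.44577372e+01, -2.74060231e+01,  6.44998765e-02,
        1.65906205e-02, -3.54664940e-05]), 'ee_pos': array([147.20534183, 607.38395221, 183.0740278 ]), 'orientation': array([-3.72659047e-01, -3.11940587e+00,  3.92959745e-05]), 'ft_force': array([0.4302822 , 0.58788021, 0.07468563]), 'moment': array([-0.01408777, -0.05442339, -0.07227216]), 'grasp_force': 0.0, 'width': 87.17087129130742}
```

View pics/top0.png

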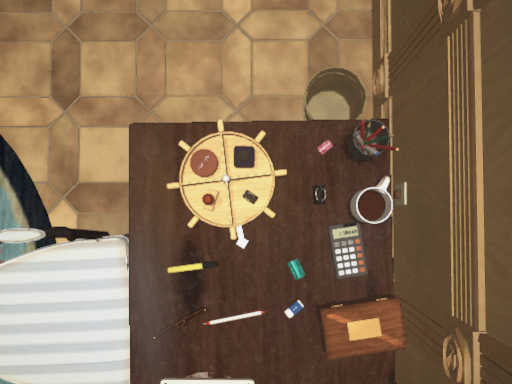

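View pics/side0.png

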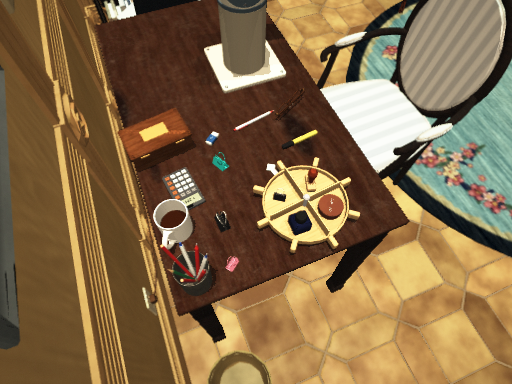

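Top view: the organiser is centred near (226,179), and the pointer is white at (242,240). The ink bottle is at (245,157) in the far-right compartment, the tin at (204,163), the stamp at (208,199) and the clip at (250,197). The clip-like look-alikes are at (319,194), (296,268) and (325,147). They lie on the desk and aren't part of the job. Next I'll fit the tray geometry.

```bash
cat > fit.py <<'E'
from h import *
from scipy.optimize import minimize
def model(p):
    cx,cy,th=p;a=np.linspace(0,2*np.pi,721)
    d=np.abs((a-th+np.pi/8)%(np.pi/4)-np.pi/8)
    tab=np.cos(d)*138
    r=np.where(np.sin(d)*138<7,138/np.cos(d),110);z=np.where(r>111,40,34.)
    return np.c_[cx+r*np.cos(a),cy+r*np.sin(a),z]
def wood(n,im):
    hsv=cv2.cvtColor(im,cv2.COLOR_RGB2HSV)
    m=cv2.inRange(hsv,(12,60,120),(32,255,255))
    c=proj(n,[560,-55,30])[0];k=np.zeros_like(m);cv2.circle(k,tuple(int(v) for v in c),75,255,-1);return m&k
def fit(ims,p0):
    W={}
    for n,im in ims.items():
        m=wood(n,im);cs,_=cv2.findContours(m,cv2.RETR_EXTERNAL,cv2.CHAIN_APPROX_NONE)
        f=np.zeros_like(m);cv2.drawContours(f,[max(cs,key=cv2.contourArea)],-1,255,-1)
        W[n]=cv2.resize(f,None,fx=4,fy=4,interpolation=cv2.INTER_LINEAR)>127
    def cost(p):
        s=0
        for n in W:
            g=np.zeros(W[n].shape,np.uint8)
            cv2.fillPoly(g,[np.round((proj(n,model(p))*4+1.5)*16).astype(np.int32)],1,shift=4)
            s+=np.sum((g>0)!=W[n])/W[n].sum()
        return s
    best=None
    for t0 in np.radians(np.arange(0,45,7.5)) if len(p0)==2 else [p0[2]]:
        r=minimize(cost,[p0[0],p0[1],t0],method="Nelder-Mead",options=dict(initial_simplex=[[p0[0],p0[1],t0],[p0[0]+5,p0[1],t0],[p0[0],p0[1]+5,t0],[p0[0],p0[1],t0+.08]],xatol=.02,fatol=1e-5))
        if best is None or r.fun<best.fun:best=r
    return best
E
python3 - <<'E'
from fit import *
ims={n:cams.get_image(n)[0] for n in("top","side")}
c0=atz("top",(226,179),60)
print("hub",c0,atz("side",(305.5,199),60))
for s in(["top"],["side"],["top","side"]):
    r=fit({n:ims[n] for n in s},c0[:2]);print(s,r.x[:2].round(1),np.degrees(r.x[2]).round(2)%45,r.fun)
for n in ims:
    hsv=cv2.cvtColor(ims[n],cv2.COLOR_RGB2HSV);m=cv2.inRange(hsv,(0,0,150),(180,50,255))
    q=proj(n,[420,-85,4])[0];k=np.zeros_like(m);cv2.circle(k,tuple(int(v) for v in q),22,255,-1)
    y,x=np.nonzero(m&k);P=np.array([atz(n,(a,b),4) for a,b in zip(x,y)])
    C=r.x[:2];d=P[:,:2]-C;rr=np.hypot(*d.T);print(n,len(P),"rmax",rr.max().round(),rr.min().round(),"ang",np.degrees(np.arctan2(*d.mean(0)[::-1])).round(2),"tip",P[rr.argmax()].round(1))
th=r.x[2]
big=[]
for n,(x,y) in{"top":(226,185),"side":(303,200)}.items():
    im=cv2.resize(ims[n][y-70:y+70,x-65:x+65],None,fx=3,fy=4,interpolation=cv2.INTER_CUBIC) if 0 else cv2.resize(ims[n][y-70:y+70,x-65:x+65],None,fx=3,fy=3,interpolation=cv2.INTER_CUBIC)
    for kk in range(8):
        a=th+kk*np.pi/4
        q=(proj(n,[r.x[0]+138*np.cos(a),r.x[1]+138*np.sin(a),40])[0]-[x-65,y-70])*3+1
        cv2.circle(im,tuple(int(v) for v in q),3,(255,0,0),-1);cv2.putText(im,str(round(np.degrees(a))),tuple(int(v) for v in q),0,.45,(0,255,255),1)
    big.append(im)
cv2.imwrite("pics/c1.png",np.hstack(big)[:,:,::-1])
E
```

```text
hub [566.64291236 -47.85961689  60.        ] [575.48776755 -53.69638913  60.        ]
['top'] [569.4 -45.8] 6.83 0.11230410842863194
['side'] [569.2 -48.7] 6.86 0.04066143735425058
['top', 'side'] [569.  -46.9] 6.79 0.1672629969652365
top 175 rmax 163.0 110.0 ang -167.45 tip [409.5 -82.1   4. ]
side 73 rmax 163.0 124.0 ang -166.6 tip [410.8 -86.4   4. ]
```

View pics/c1.png

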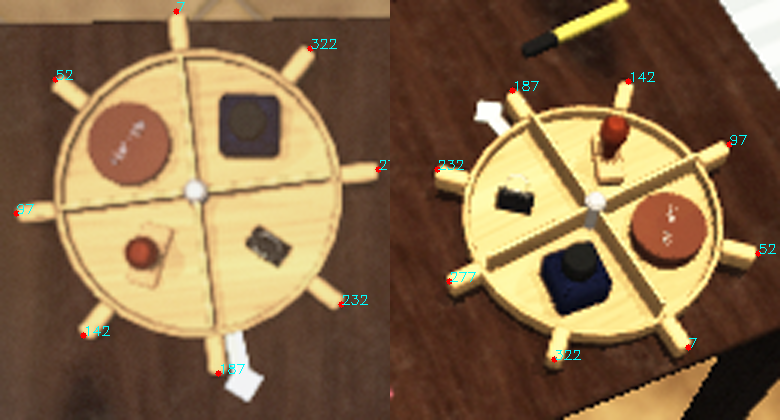

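The fit from both cameras agrees: axis at about (569,-47), and tabs at 6.8° + 45k. The pointer sits at about 193°. The ink compartment's middle tab is at 321.8°, so the tray has to turn about -129° (clockwise). I'll push the tab at 142° clockwise round the left and far sides with the fingers shut. The fingertip starts at 164° on a 128 mm radius, at (446,-12).

```bash
python3 -m creep '[0.299,-0.619,0,0,0.299,-0.619,0,0,0.299,-0.619,0,0,0.299,-0.619,0,0,0.299,-0.619,0,0,0.299,-0.619,0,0,0.299,-0.619,0,0,0.299,-0.619,0,0,0.299,-0.619,0,0,0.299,-0.619,0,0]' 0
```

```text
t: 2.13
ee_pos: [328.9, 230.5, 183.4]
orientation: [0.372, 3.119, 0.001]
ft_force: [0.7, -0.1, -0.3]
width: 24.7
grasp_force: 0.0
```

```bash
python3 -m creep '[0.117,-0.243,0,0,0.117,-0.243,0,0,0.117,-0.243,0,0,0.117,-0.243,0,0,0.117,-0.243,0,0,0.117,-0.243,0,0,0.117,-0.243,0,0,0.117,-0.243,0,0,0.117,-0.243,0,0]'; python3 - <<'E'
from h import *
o=get_obs();print(o["ee_pos"],o["qpos"],o["width"])
im=cams.get_image("side")[0]
cv2.imwrite("pics/s2.png",cv2.resize(im[80:270,200:400],None,fx=3,fy=3)[:,:,::-1])
E
```

```text
t: 2.88
ee_pos: [445.5, -11.6, 183.0]
orientation: [-0.377, -3.119, -0.0]
ft_force: [0.3, 0.2, -0.2]
width: 0.8
grasp_force: 0.0
[445.52690707 -11.60437962 183.00485382] [-5.29081131e-02  1.56632746e-01  2.01024076e+00  2.52021179e-04
  9.74977446e-01 -1.38317430e+00] 0.8179946338140313
```

View pics/s2.png

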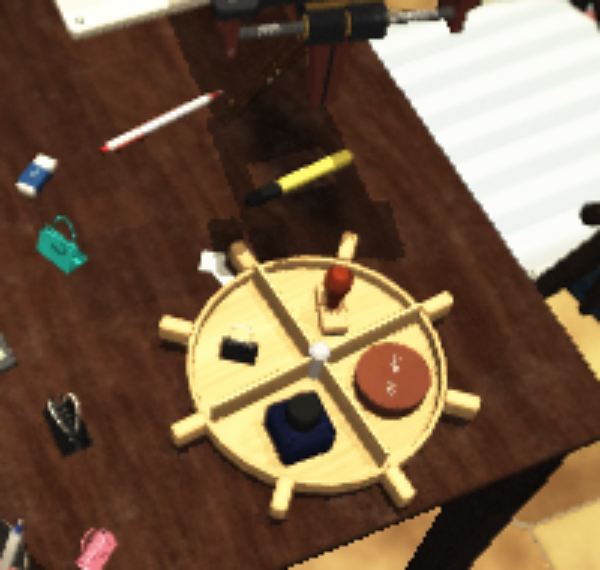

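The tray is untouched and the shut fingers are above the gap between the tabs, so I'm lowering to z≈26.

```bash
python3 -m creep '[0,0,-0.04,0,0,0,-0.08,0,0,0,-0.11,0,0,0,-0.13,0,0,0,-0.145,0,0,0,-0.157,0,0,0,-0.157,0]'; python3 - <<'E'
from h import *
C=np.array([569,-47.]);R=128
for a0 in(164,134,104,74,44):
    o=[]
    p=lambda a:C+R*np.array([np.cos(np.radians(a)),np.sin(np.radians(a))])
    for k in range(1,11):
        d=(p(a0-3*k)-p(a0))/1000;o+=[round(d[0],4),round(d[1],4),0,round(-np.radians(3*k),3)]
    print(a0,p(a0),o)
E
```

```text
t: 3.52
ee_pos: [443.1, -9.3, 24.3]
orientation: [-0.369, -3.115, 0.0]
ft_force: [-1.0, -0.2, -0.1]
width: 0.3
grasp_force: 0.0
164 [445.95850292 -11.71841846] [np.float64(0.002), np.float64(0.0064), 0, np.float64(-0.052), np.float64(0.0044), np.float64(0.0127), 0, np.float64(-0.105), np.float64(0.007), np.float64(0.0188), 0, np.float64(-0.157), np.float64(0.01), np.float64(0.0248), 0, np.float64(-0.209), np.float64(0.0133), np.float64(0.0306), 0, np.float64(-0.262), np.float64(0.0169), np.float64(0.0363), 0, np.float64(-0.314), np.float64(0.0208), np.float64(0.0418), 0, np.float64(-0.367), np.float64(0.025), np.float64(0.047), 0, np.float64(-0.419), np.float64(0.0294), np.float64(0.052), 0, np.float64(-0.471), np.float64(0.0341), np.float64(0.0568), 0, np.float64(-0.524)]
134 [480.08372858  45.07549444] [np.float64(0.0049), np.float64(0.0045), 0, np.float64(-0.052), np.float64(0.0101), np.float64(0.0088), 0, np.float64(-0.105), np.float64(0.0155), np.float64(0.0128), 0, np.float64(-0.157), np.float64(0.0211), np.float64(0.0165), 0, np.float64(-0.209), np.float64(0.0269), np.float64(
[... 1643 characters left out ...]
.0341), 0, np.float64(-0.524)]
44 [661.07549444  41.91627142] [np.float64(0.0045), np.float64(-0.0049), 0, np.float64(-0.052), np.float64(0.0088), np.float64(-0.0101), 0, np.float64(-0.105), np.float64(0.0128), np.float64(-0.0155), 0, np.float64(-0.157), np.float64(0.0165), np.float64(-0.0211), 0, np.float64(-0.209), np.float64(0.0199), np.float64(-0.0269), 0, np.float64(-0.262), np.float64(0.023), np.float64(-0.0328), 0, np.float64(-0.314), np.float64(0.0257), np.float64(-0.0389), 0, np.float64(-0.367), np.float64(0.0282), np.float64(-0.0451), 0, np.float64(-0.419), np.float64(0.0303), np.float64(-0.0515), 0, np.float64(-0.471), np.float64(0.0321), np.float64(-0.058), 0, np.float64(-0.524)]
```

```bash
python3 -m creep '[0.002,0.006,0,-0.052,0.004,0.013,0,-0.105,0.007,0.019,0,-0.157,0.010,0.025,0,-0.209,0.013,0.031,0,-0.262,0.017,0.036,0,-0.314,0.021,0.042,0,-0.367,0.025,0.047,0,-0.419,0.029,0.052,0,-0.471,0.034,0.057,0,-0.524]'; python3 - <<'E'
from fit import *
ims={"side":cams.get_image("side")[0]}
r=fit(ims,[569.2,-48.7]);print(r.x,np.degrees(r.x[2])%45,r.fun,get_obs()["ee_pos"],get_obs()["ft_force"])
cv2.imwrite("pics/s3.png",cv2.resize(ims["side"][80:270,200:400],None,fx=3,fy=3)[:,:,::-1])
E
```

```text
t: 4.35
ee_pos: [479.4, 47.6, 27.2]
orientation: [1.169, 2.915, 0.001]
ft_force: [0.1, -0.1, 0.3]
width: 0.2
grasp_force: 0.0
[ 5.69562474e+02 -4.87953755e+01  1.27474194e-01] 7.303733333384186 0.038922474349695604 [480.91249347  48.22873228  27.34545201] [1.33178041 0.19747564 0.57166779]
```

View pics/s3.png

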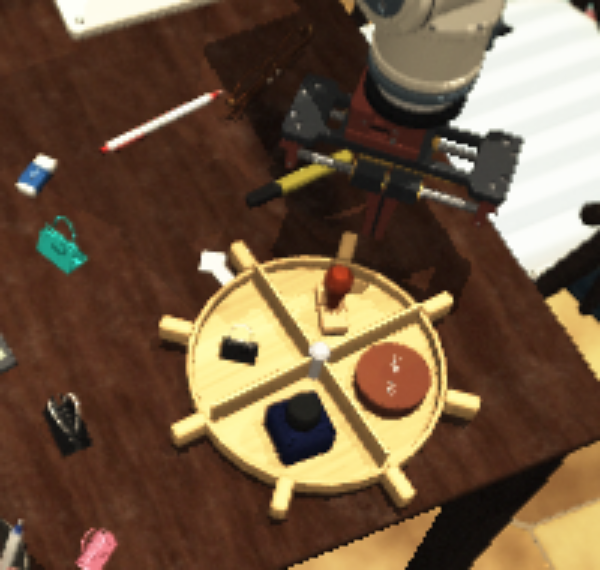

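The side view shows the finger at about (380,215) in the crop, already past the 142° tab at (347,245), but the tray hasn't turned. I need to find out where the fingertip really is.

```bash
python3 - <<'E'
from fit import *
o=get_obs();e=o["ee_pos"];print(e,o["t"],o["qpos"].round(3))
big=[]
for n,(x,y) in{"top":(215,185),"side":(320,165)}.items():
    im,D=cams.get_image(n);np.save(f"{n}D.npy",D)
    cv2.imwrite(f"{n}.png",im[:,:,::-1])
    c=cv2.resize(im[y-65:y+65,x-65:x+65],None,fx=3,fy=3,interpolation=cv2.INTER_CUBIC)
    for X,col in((e,(0,255,0)),(e+[0,0,60],(0,255,255)),([460,38,40],(255,0,0))):
        q=(proj(n,X)[0]-[x-65,y-65])*3+1;cv2.circle(c,tuple(int(v) for v in q),3,col,-1)
    big.append(c)
cv2.imwrite("pics/c4.png",np.hstack(big)[:,:,::-1])
# points near finger in side depth
D=np.load("sideD.npy");q=proj("side",e)[0].round().astype(int);print(q)
for r in range(q[1]-24,q[1]+16,4):
    for c in range(q[0]-8,q[0]+9,8): print(dep("side",(c,r),D).round().astype(int),end=" ")
    print()
E
```

```text
[480.91249347  48.22873228  27.34545201] 4.4 [ 0.075  0.475  2.033  0.     0.631 -0.73 ]
[323 164]
[381  77   0] [495  15 164] [505  30 169] 
[394  71   0] [479  31 123] [509  30 158] 
[408  64   1] [481  33 108] [494  46 117] 
[420  58   0] [483  34  93] [437 100   1] 
[433  52   1] [485  37  77] [449  94   1] 
[468  28  40] [453  67   0] [461  88   0] 
[480  22  41] [465  61   0] [474  82   0] 
[487  20  33] [477  55   0] [485  76   0] 
[526  -8  85] [504  36  29] [497  70   0] 
[533 -10  77] [511  34  20] [525  49  31]
```

View pics/c4.png

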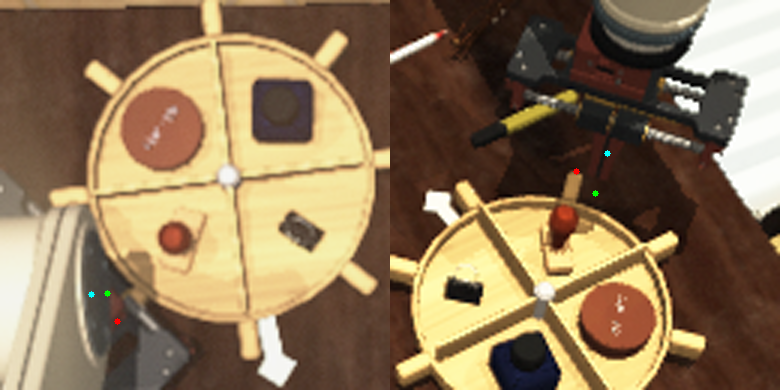

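```bash
python3 - <<'E'
from fit import *
D=np.load("sideD.npy");e=get_obs()["ee_pos"]
for r in range(144,176,2): print(r,[ "%d,%d,%d"%tuple(dep("side",(c,r),np.asarray(D))) if 1 else 0 for c in range(320,334,2)])
a=cv2.imread("side.png")[125:185,290:350];b=cv2.imread("top.png")[185:245,155:215]
a=np.hstack([cv2.resize(v,None,fx=6.6,fy=6.6,interpolation=cv2.INTER_CUBIC) for v in(a,b)])
a=(255*(a/255.)**.5).astype(np.uint8);cv2.imwrite("pics/c5.png",a)
E
```

```text
144 ['399,84,0', '477,29,121', '481,31,125', '486,34,129', '502,26,153', '507,28,158', '511,30,161']
146 ['406,80,0', '479,29,114', '481,33,116', '485,36,118', '488,40,121', '491,43,123', '511,32,153']
148 ['412,78,0', '479,30,106', '483,34,109', '485,38,109', '487,42,111', '492,44,116', '494,49,115']
150 ['418,74,0', '480,32,98', '483,35,100', '486,39,101', '489,43,104', '492,46,106', '431,106,1']
152 ['424,72,-1', '480,33,89', '484,36,93', '486,40,94', '491,42,99', '437,96,3', '437,103,0']
154 ['431,68,0', '482,33,83', '485,37,85', '488,41,87', '491,45,89', '442,94,1', '443,100,0']
156 ['439,64,2', '483,34,75', '486,38,77', '490,41,80', '492,46,80', '448,91,0', '450,96,0']
158 ['444,62,0', '446,67,0', '486,40,67', '491,42,73', '452,82,0', '454,88,0', '456,93,0']
160 ['449,59,0', '451,64,0', '454,69,0', '457,74,1', '457,80,0', '460,85,0', '462,90,0']
162 ['455,56,0', '457,61,0', '460,66,0', '462,72,0', '463,77,0', '467,81,1', '468,87,0']
164 ['461,53,0', '464,58,0', '466,63,0', '468,68,0', '470,74,0', '472,79,0', '473,84,0']
166 ['467,50,-1', '470,55,0', '472,60,0', '474,65,0', '475,71,-1', '478,76,0', '480,81,0']
168 ['474,47,0', '476,52,0', '478,57,0', '480,62,0', '482,67,0', '484,73,0', '486,78,0']
170 ['496,30,31', '499,34,32', '501,39,33', '486,59,0', '488,64,0', '491,69,1', '492,75,0']
172 ['498,30,24', '502,34,27', '506,37,30', '509,41,32', '511,45,34', '496,66,1', '498,72,0']
174 ['502,29,20', '504,34,20', '508,37,25', '512,41,27', '516,43,32', '518,48,32', '504,68,0']
```

View pics/c5.png

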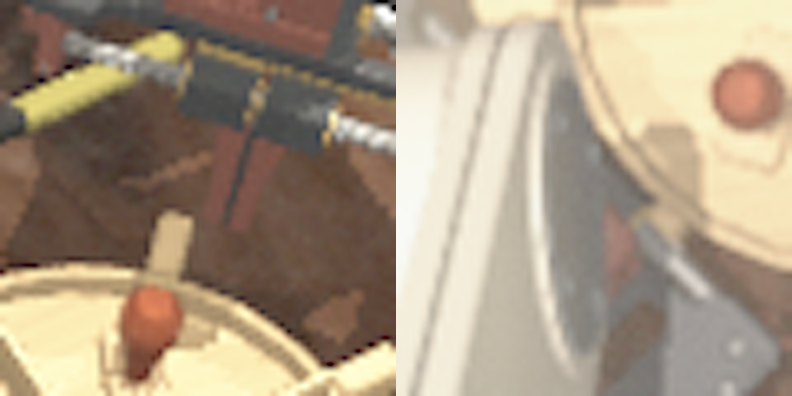

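The depth readings put the visible fingertip at z≈67 mm at about (487,40), although the reported z is 27. It passed clean over the tab, so the tip really is about 40 mm higher than reported. I'll move on to mid-gap (119°), lower further in steps while watching the force, and push the 97° tab instead.

```bash
python3 -m creep '[0.005,0.0045,0,-0.052,0.0105,0.009,0,-0.105,0.016,0.013,0,-0.157,0.0215,0.0165,0,-0.209,0.027,0.020,0,-0.262,0.027,0.020,-0.01,-0.262,0.027,0.020,-0.02,-0.262,0.027,0.020,-0.02,-0.262]'; cat > tip.py <<'E'
from fit import *
def tip():
    o=get_obs();e=o["ee_pos"];im,D=cams.get_image("side");cv2.imwrite("side.png",im[:,:,::-1])
    c=cams.get_calibration("side");R=np.array(c["R"]);t=np.array(c["t"])
    rr,cc=np.mgrid[100:270,200:420];pts=np.c_[cc.ravel(),rr.ravel()].astype(float)
    u=cv2.undistortPoints(pts[:,None],np.array(c["mtx"],float),np.array(c["D"],float))[:,0]
    d=D[100:270,200:420].ravel();P=(np.c_[u*d[:,None],d]-t)@R
    m=(np.hypot(P[:,0]-e[0],P[:,1]-e[1])<22)&(P[:,2]>4)&(d>0)
    m&=np.hypot(P[:,0]-569,P[:,1]+47)>112
    Q=P[m];Q=Q[Q[:,2].argsort()];print("ee",e.round(1),"ft",o["ft_force"].round(1),"n",len(Q));print(Q[:8].round(0).tolist(), Q[:,:2].mean(0) if len(Q) else 0)
    r=fit({"side":im},[569.2,-48.7]);print("fit",r.x[:2].round(1),"ang mod45",np.degrees(r.x[2])%45,r.fun,"t",o["t"])
E
python3 -c "
from tip import *
tip()"
```

```text
t: 5.17
ee_pos: [504.2, 66.0, 4.1]
orientation: [-1.534, -2.738, 0.003]
ft_force: [0.0, 0.8, 0.6]
width: 0.3
grasp_force: 0.0
ee [504.2  66.    4.1] ft [0.  0.8 0.6] n 159
[[504.0, 54.0, 43.0], [510.0, 56.0, 45.0], [514.0, 57.0, 45.0], [507.0, 54.0, 47.0], [510.0, 70.0, 47.0], [512.0, 58.0, 47.0], [516.0, 59.0, 47.0], [513.0, 66.0, 48.0]] [510.99086003  60.10410231]
fit [569.5 -48.8] ang mod45 7.093618958028509 0.039651138055732824 t 5.1667
```

The offset is confirmed at about 40 mm: the tip is at z≈43 with 4 reported. I'm lowering another 16 mm.

```bash
python3 -m creep '[0,0,-0.006,0,0,0,-0.011,0,0,0,-0.016,0,0,0,-0.016,0]'; python3 -c "
from tip import *
tip()"
```

```text
t: 5.55
ee_pos: [505.6, 66.0, -11.0]
orientation: [-1.538, -2.738, 0.001]
ft_force: [0.9, 0.0, 0.7]
width: 0.5
grasp_force: 0.0
ee [505.6  66.  -11. ] ft [0.9 0.  0.7] n 153
[[512.0, 82.0, 4.0], [503.0, 51.0, 29.0], [510.0, 57.0, 30.0], [506.0, 80.0, 31.0], [506.0, 53.0, 31.0], [518.0, 58.0, 31.0], [515.0, 57.0, 32.0], [502.0, 51.0, 33.0]] [512.82840227  61.08887438]
fit [569.5 -48.8] ang mod45 7.092506077235607 0.03891444146331076 t 5.55
```

```bash
python3 - <<'E'
import numpy as np
p=lambda a:128*np.array([np.cos(np.radians(a)),np.sin(np.radians(a))])
for a0 in(119,89,59,29):
    print(a0,",".join("%.3f,%.3f,0,%.3f"%(*((p(a0-3*k)-p(a0))/1000),-np.radians(3*k)) for k in range(1,11)))
E
```

```text
119 0.006,0.003,0,-0.052,0.012,0.006,0,-0.105,0.018,0.008,0,-0.157,0.025,0.010,0,-0.209,0.031,0.012,0,-0.262,0.038,0.014,0,-0.314,0.044,0.015,0,-0.367,0.051,0.016,0,-0.419,0.058,0.016,0,-0.471,0.064,0.016,0,-0.524
89 0.007,-0.000,0,-0.052,0.013,-0.001,0,-0.105,0.020,-0.002,0,-0.157,0.027,-0.003,0,-0.209,0.033,-0.005,0,-0.262,0.039,-0.007,0,-0.314,0.046,-0.009,0,-0.367,0.052,-0.012,0,-0.419,0.058,-0.015,0,-0.471,0.064,-0.018,0,-0.524
59 0.006,-0.004,0,-0.052,0.011,-0.007,0,-0.105,0.016,-0.012,0,-0.157,0.021,-0.016,0,-0.209,0.026,-0.021,0,-0.262,0.031,-0.026,0,-0.314,0.035,-0.031,0,-0.367,0.039,-0.036,0,-0.419,0.043,-0.042,0,-0.471,0.046,-0.048,0,-0.524
29 0.003,-0.006,0,-0.052,0.006,-0.012,0,-0.105,0.008,-0.018,0,-0.157,0.010,-0.025,0,-0.209,0.012,-0.031,0,-0.262,0.014,-0.038,0,-0.314,0.015,-0.044,0,-0.367,0.016,-0.051,0,-0.419,0.016,-0.058,0,-0.471,0.016,-0.064,0,-0.524
```

```bash
python3 -m creep '[0.006,0.003,0,-0.052,0.012,0.006,0,-0.105,0.018,0.008,0,-0.157,0.025,0.010,0,-0.209,0.031,0.012,0,-0.262,0.038,0.014,0,-0.314,0.044,0.015,0,-0.367,0.051,0.016,0,-0.419,0.058,0.016,0,-0.471,0.064,0.016,0,-0.524]'; python3 -c "
from tip import *
tip()"
```

```text
t: 6.43
ee_pos: [570.7, 82.3, -9.8]
orientation: [-2.198, -2.244, 0.0]
ft_force: [-0.9, 1.2, -0.3]
width: 0.5
grasp_force: 0.4
ee [570.7  82.3  -9.8] ft [-0.9  1.2 -0.3] n 194
[[574.0, 70.0, 29.0], [562.0, 70.0, 31.0], [578.0, 85.0, 32.0], [573.0, 70.0, 33.0], [571.0, 71.0, 33.0], [577.0, 70.0, 34.0], [567.0, 70.0, 34.0], [592.0, 82.0, 35.0]] [579.83216342  78.13955967]
fit [570.  -49.4] ang mod45 36.2655953868473 0.04463550138363717 t 6.4333
```

The tray is turning, about -16° so far. Continuing.

```bash
python3 -m creep '[0.007,0,0,-0.052,0.013,-0.001,0,-0.105,0.020,-0.002,0,-0.157,0.027,-0.003,0,-0.209,0.033,-0.005,0,-0.262,0.039,-0.007,0,-0.314,0.046,-0.009,0,-0.367,0.052,-0.012,0,-0.419,0.058,-0.015,0,-0.471,0.064,-0.018,0,-0.524]'; python3 -m creep '[0.006,-0.004,0,-0.052,0.011,-0.007,0,-0.105,0.016,-0.012,0,-0.157,0.021,-0.016,0,-0.209,0.026,-0.021,0,-0.262,0.031,-0.026,0,-0.314,0.035,-0.031,0,-0.367,0.039,-0.036,0,-0.419,0.043,-0.042,0,-0.471,0.046,-0.048,0,-0.524]'; python3 -c "
from tip import *
tip();print(get_obs()['qpos'])"
```

```text
t: 7.32
ee_pos: [634.2, 64.1, -10.0]
orientation: [-2.703, -1.6, 0.001]
ft_force: [-1.2, 0.2, -0.2]
width: 0.0
grasp_force: 0.3
t: 8.15
ee_pos: [680.4, 16.1, -9.9]
orientation: [-3.026, -0.845, 0.0]
ft_force: [0.9, 1.0, 0.1]
width: 0.6
grasp_force: 0.4
ee [680.4  16.1  -9.9] ft [0.9 1.  0.1] n 574
[[692.0, 12.0, 59.0], [679.0, 2.0, 63.0], [690.0, 9.0, 64.0], [686.0, 5.0, 64.0], [693.0, 15.0, 64.0], [676.0, 0.0, 64.0], [684.0, 4.0, 65.0], [688.0, 7.0, 66.0]] [684.02870138  13.9243656 ]
fit [569.3 -49.5] ang mod45 21.235812325355578 0.12153582352395959 t 8.15
[ 4.65601408e-03  7.41399798e-01  1.58284354e+00 -2.53644333e-04
  8.16684799e-01  1.03472165e+00]
```

```bash
python3 -m creep '[0.003,-0.006,0,-0.052,0.006,-0.012,0,-0.105,0.008,-0.018,0,-0.157,0.010,-0.025,0,-0.209,0.012,-0.031,0,-0.262,0.014,-0.038,0,-0.314,0.015,-0.044,0,-0.367,0.016,-0.051,0,-0.419,0.016,-0.058,0,-0.471,0.016,-0.064,0,-0.524]'; python3 - <<'E'
from fit import *
im=cams.get_image("side")[0];it=cams.get_image("top")[0]
for n,i in(("side",im),("top",it)):
  r=fit({n:i},[569.2,-48.7]);print(n,r.x,np.degrees(r.x[2])%45,r.fun)
cv2.imwrite("pics/c6.png",np.hstack([cv2.resize(im[135:265,235:365],None,fx=3,fy=3),cv2.resize(it[115:245,160:290],None,fx=3,fy=3)])[:,:,::-1])
p=lambda a:128*np.array([np.cos(np.radians(a)),np.sin(np.radians(a))])
a0=-1
print(a0,",".join("%.3f,%.3f,0,%.3f"%(*((p(a0-2*k)-p(a0))/1000),-np.radians(2*k)) for k in range(1,11)))
E
```

```text
t: 9.03
ee_pos: [696.3, -47.9, -9.9]
orientation: [-3.141, -0.034, -0.0]
ft_force: [1.0, 0.2, -0.5]
width: 0.2
grasp_force: 0.4
side [567.66430858 -47.46660367   0.64271986] 36.82513511192466 0.983840808238676
top [5.59586845e+02 4.59120450e+01 5.33692678e-02] 3.0578338019888234 0.9062218607488308
-1 -0.000,-0.004,0,-0.035,-0.000,-0.009,0,-0.070,-0.001,-0.013,0,-0.105,-0.002,-0.018,0,-0.140,-0.002,-0.022,0,-0.175,-0.003,-0.027,0,-0.209,-0.004,-0.031,0,-0.244,-0.006,-0.035,0,-0.279,-0.007,-0.039,0,-0.314,-0.008,-0.044,0,-0.349
```

View pics/c6.png

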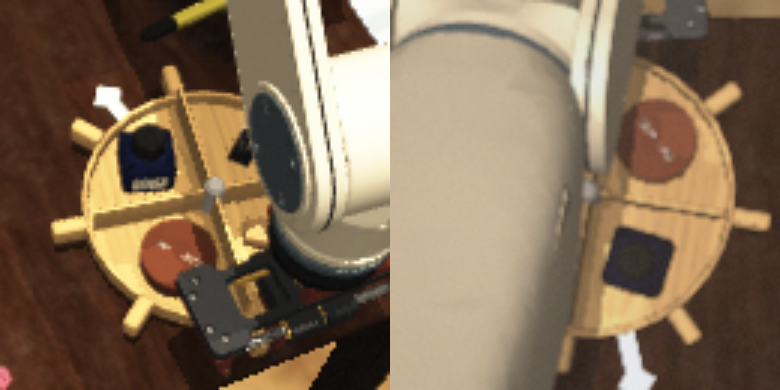

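The ink bottle is nearly at the pointer, with about 23° left. I'll push 18°, then back off, lift and withdraw for a clear measurement.

```bash
python3 -m creep '[0,-0.004,0,-0.035,0,-0.009,0,-0.070,-0.001,-0.013,0,-0.105,-0.002,-0.018,0,-0.140,-0.002,-0.022,0,-0.175,-0.003,-0.027,0,-0.209,-0.004,-0.031,0,-0.244,-0.006,-0.035,0,-0.279,-0.007,-0.039,0,-0.314]'; python3 -m creep '[0.002,0.008,0,0,0.005,0.017,0,0,0.005,0.017,0.03,0,0.005,0.017,0.065,0,0.005,0.017,0.1,0,0.005,0.017,0.13,0,0.005,0.057,0.13,0,0.005,0.097,0.13,0,0.005,0.137,0.13,0,0.005,0.177,0.13,0]';python3 -m creep '[0,0.04,0,0,0,0.08,0,0,0,0.12,0,0,0,0.16,0,0,0,0.16,0,0]'; cat > meas.py <<'E'
from fit import *
ims={n:cams.get_image(n)[0] for n in("top","side")}
for n in ims:
    r=fit({n:ims[n]},[569.2,-48.]);C=r.x[:2];a=np.degrees(r.x[2])%45
    hsv=cv2.cvtColor(ims[n],cv2.COLOR_RGB2HSV);m=cv2.inRange(hsv,(0,0,130),(180,60,255))
    k=np.zeros_like(m);cv2.circle(k,tuple(int(v) for v in proj(n,[420,-85,4])[0]),22,255,-1)
    y,x=np.nonzero(m&k);P=np.array([atz(n,(u,v),4) for u,v in zip(x,y)])[:,:2]-C
    rr=np.hypot(*P.T);P=P[rr>135];pa=np.degrees(np.arctan2(*P.mean(0)[::-1]))%360
    print(n,C.round(1),"tabs",a.round(2),"fun",r.fun.round(3),"pointer",pa.round(2),len(P),"turn left cw",((a-pa)+22.5)%45-22.5)
    cv2.imwrite(n+".png",ims[n][:,:,::-1])
s,t=cv2.imread("side.png"),cv2.imread("top.png")
import sys
cv2.imwrite("pics/%s.png"%sys.argv[1],np.hstack([cv2.resize(s[135:265,235:365],None,fx=3,fy=3),cv2.resize(t[115:255,160:290],(390,390))]))
E
python3 meas.py c7
```

```text
t: 9.88
ee_pos: [689.3, -86.3, -9.9]
orientation: [-3.108, 0.454, -0.0]
ft_force: [-0.0, -0.2, -0.1]
width: 0.6
grasp_force: 0.3
t: 10.72
ee_pos: [694.2, 93.3, 120.6]
orientation: [-3.108, 0.453, -0.001]
ft_force: [0.7, -0.5, 0.4]
width: 0.3
grasp_force: 0.0
t: 11.13
ee_pos: [693.3, 259.4, 120.2]
orientation: [-3.107, 0.443, -0.001]
ft_force: [-0.4, -0.4, -0.4]
width: 0.9
grasp_force: 0.0
top [569.4 -46. ] tabs 18.27 fun 0.114 pointer 192.81 108 turn left cw 5.4661304097280095
side [569.2 -48.7] tabs 18.15 fun 0.039 pointer 192.37 25 turn left cw 5.780227898313171
```

View pics/c7.png

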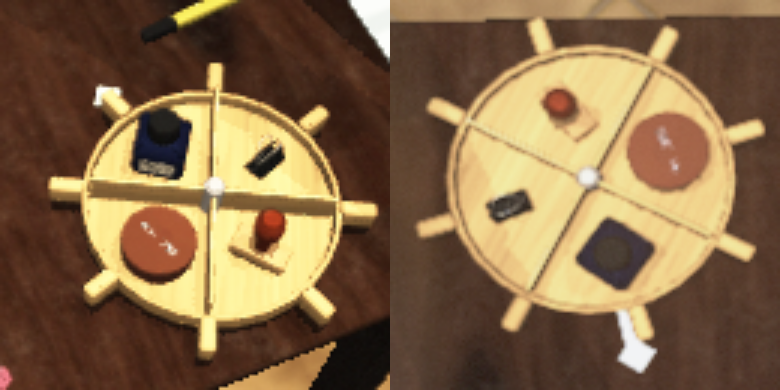

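Both cameras show the tab beside the bottle at about 198.2° and the pointer at about 192.7°, so 5.5° remains. I'm going back to the same spot to push that last bit slowly.

```bash
python3 -m creep '[0,-0.04,0,0,0,-0.08,0,0,0,-0.12,0,0,0,-0.16,0,0,0,-0.2,0,0,0,-0.24,0,0,0,-0.28,0,0,0,-0.32,0,0,0,-0.32,0,0]'; python3 -m creep '[0,0,-0.03,0,0,0,-0.06,0,0,0,-0.09,0,0,0,-0.115,0,0,0,-0.13,0,0,0,-0.13,0,-0.002,-0.006,-0.13,0,-0.004,-0.012,-0.13,0,-0.005,-0.017,-0.13,0]'; python3 -m creep '[-0.001,-0.002,0,-0.016,-0.0015,-0.004,0,-0.032,-0.002,-0.006,0,-0.048,-0.003,-0.008,0,-0.064,-0.0035,-0.0095,0,-0.08,-0.004,-0.0105,0,-0.09,-0.0045,-0.0114,0,-0.096,-0.0045,-0.0114,0,-0.096]'; python3 -m creep '[0.001,0.004,0,0,0.003,0.010,0,0,0.005,0.017,0,0,0.005,0.017,0.03,0,0.005,0.017,0.065,0,0.005,0.017,0.1,0,0.005,0.017,0.13,0,0.005,0.057,0.13,0,0.005,0.097,0.13,0,0.005,0.137,0.13,0]';python3 -m creep '[0,0.04,0,0,0,0.08,0,0,0,0.12,0,0,0,0.16,0,0,0,0.2,0,0,0,0.2,0,0]'; python3 meas.py c8
```

```text
t: 11.98
ee_pos: [693.6, -78.1, 120.3]
orientation: [3.105, -0.466, 0.001]
ft_force: [-0.6, 0.3, -0.5]
width: 0.4
grasp_force: 0.0
t: 12.73
ee_pos: [690.6, -87.8, -7.9]
orientation: [3.108, -0.457, 0.005]
ft_force: [0.6, -0.0, 0.7]
width: 0.3
grasp_force: 0.0
t: 13.4
ee_pos: [684.8, -98.3, -10.0]
orientation: [3.082, -0.607, -0.0]
ft_force: [0.2, 0.4, 0.4]
width: 0.4
grasp_force: 0.1
t: 14.23
ee_pos: [690.3, 40.4, 121.2]
orientation: [-3.082, 0.608, -0.003]
ft_force: [0.6, 0.6, -0.0]
width: 0.5
grasp_force: 0.0
t: 14.73
ee_pos: [689.1, 247.2, 120.2]
orientation: [-3.082, 0.596, -0.001]
ft_force: [-0.8, 0.0, -0.1]
width: 0.2
grasp_force: 0.0
top [569.1 -45.8] tabs 12.87 fun 0.113 pointer 192.97 101 turn left cw -0.10212557714814352
side [569.3 -48.9] tabs 12.88 fun 0.042 pointer 193.8 39 turn left cw -0.9117845474796695
```

View pics/c8.png

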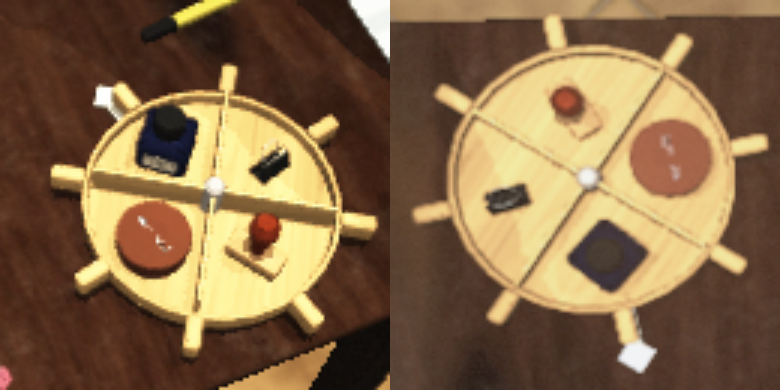

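The ink bottle's compartment and its middle tab now line up with the pointer, to within about 0.1° in the top view. The side view reads 0.9° off, but the tab partly hides the pointer there. The arm is clear and nothing else has moved, so I'm handing in.

```bash
python3 -c "
from workcell import ticket
print(ticket.close_job())"
```

```text
the job is handed in; nothing more can be done
None
```

The organiser is turned so the ink-bottle compartment is centred on the pointer (0.1° off in the top view, 0.9° in the partly blocked side view); the arm is clear, I saw nothing else move, and the job is handed in.

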